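# Turn the abrasive sample leaf in the workshop ring binder

### The job

Turn the wide top leaf of the open ring binder over from right to left, so that its other face (the one with the cut strips) shows. Raise it by its thick edge, stand it about upright on its rings and let go of it there for a moment, so that no finger is caught beneath it; then take it afresh and lay it over, without slamming, until it lies fully flat on the left-hand leaves. Leave the leaf beneath it lying on the right, and do not disturb the tape roll, the jar or the wrench.

Things in the scene. Friction and masses are not known exactly. Their poses are not given: they have to be found in the camera images.
- binder: Black three-ring binder lying open, fixed on the table: 232 mm along its spine, 374 mm across, covers 4 mm thick. Origin: middle of the spine, on the table. x runs along the spine (away from the robot at zero yaw), y across to the left-hand leaves, z up. Stacks of stiff brown boards lie on both sides out to 142 mm from the spine's centre line, their tops 30 mm above the table.
- ring_axis (a point): Middle of the axis about which the leaves turn, 34 mm above the binder's origin; the axis runs along the binder's x. Three steel rings of 55 mm diameter are centred on it, at x = -70, 0 and +70 mm, and stand 64 mm above the table.
- leaf (a joint): Angle of the wide top leaf about the ring axis: 0 flat on the right (-y), 1.571 upright, 3.142 flat on the left (+y). Starts at 0 to 0.25. Its snug nylon bushes drag on the rings (about 0.35 N m), so it stays at any angle where it is left, never falls by itself, and must be pressed all the way down. It weighs 0.16 to 0.25 kg; 3 to 4 N at its free edge raises it.
- leaf_edge (a point): Middle of the wide leaf's free edge, 168 mm from the ring axis. The leaf is a 5 mm board, 216 mm along the spine, its mid-plane through the ring axis; its outer 18 mm is an aluminium strip 8 mm thick. It overhangs the stack by 26 mm; when flat, the strip's underside is 30 mm above the table, 26 mm above the cover. Front: three round sanding discs; other face: five cut strips.
- under_leaf (a joint): Angle of the next leaf beneath on the right about the same ring axis, same sense; 0 = flat. It moves freely and reaches only 139 mm from the ring axis. It must stay down.
- tape_roll: Roll of tape lying flat, 104 mm across, 36 mm high; beyond the binder. Origin under its centre. Leave alone.
- jar: Glass jar with a steel lid, 68 mm across, 85 mm high, upright beyond the binder. Origin under its centre. Leave alone.
- wrench: Wrench lying on the table to the left of the binder, handle along its x axis. Leave alone.

How it is judged:
By the outcome, as a careful person would: the job done as asked, in the order asked, and still so for the second after the job is handed in, with the robot touching nothing.
It also fails if it takes over 61 s, if anything falls off the work surface, if the arm or the gripper's body presses on something with over 40 N, if the wrist force passes 120 N, or if a joint passes its speed limit or range.

### The arm

A 7-joint arm with a two-finger parallel gripper is mounted at the origin on the work surface. World frame = base frame: x ahead of the robot, y to its left, z up, the work surface at z = 0. Lengths are in mm, angles in rad, forces in N, time in s.
With the tool pointing down it reaches from about 400 to 875 mm from the base axis. Payload 19.3 kg.
Tool frame: the origin (TCP) lies between the finger pads; the fingertips stand 19 mm ahead of it and the grasp point (between the pads) is the TCP; x points along the fingers, y is the direction in which the jaws open and shut, and the axes are right-handed (so a half turn about x gives the same grasp; the last joint's range is limited). The gripper opens to 85 mm and grips with 20 to 120 N. Pads are 22 mm wide; open, the fingers measure 114 mm over their backs; the gripper's body (76 mm by 85 mm) begins 54 mm behind the grasp point. The pads swing forward as they close: fully open they stand 13 mm farther back than shut.
Start: joints at [-1.245, 0.521, -0.036, 1.599, 0.021, 1.021, -0.113], TCP at [240.984, 576.664, 250.291] pointing down, gripper open.
Joint ranges: [-2.91, 2.91], [-0.3, 2.13], [-1.5, 1.42], [0.17, 2.43], [-1.26, 4.41], [0.16, 1.93], [-2.52, 2.52]. Speed limits (rad/s): [1.89, 1.89, 2.39, 2.39, 3.01, 3.01, 3.01].

### API

Orientations are given as a unit quaternion [x, y, z, w].
In Python, from rig import sense, read_camera, job_done gives the robot as it stands. The module is installed in compiled form; this text tells all that it offers.
- The arm moves only by the shell command python3 -m pendant 'ROWS' [OPENING] [FORCE]. ROWS is a JSON object of lists of equal length, an entry for each row: "travel": the shift along the tool's x, y, z in cm, a list of three; "turn": the turn about the tool's x in degrees. A call has exactly 8 rows; each row is the pose to reach, as a shift and turn from the pose commanded when the call began, along the tool's axes at that moment; what a row does not reach only later rows make up. A row lasts 1/12 s, in which the tool goes at most 41.7 mm and 7.16 degrees, less where a joint would pass 70% of its speed; a pose out of reach is approached as far as the arm can. A call with a gripper value outside its range is refused whole. OPENING is the opening, from 0 (shut) to 1 (fully open), set as the call begins (- or left out, the last holds). The fingers move at their own pace and stop on an object; FORCE is the grip in N (left out, the last holds). Time passes only in rows, so rows that repeat a pose let the fingers close, or fill a call up. It gives the time, the measured TCP pose, the force and the opening at its end, in the units of the state.
- sense(): the state, without advancing time (a new reading comes with each control period).
- read_camera(name): name is "scene" or "top" or "wrist"; returns a dict with "pixels" (420x560x3 uint8, red, green, blue), "fx", "fy", "cx", "cy" (pixels), "R" (3x3) and "t" (3): a world point X has camera coordinates R X + t; the wrist camera has in their place "mount" (4x4, takes a point from camera to tool coordinates, whose origin is the TCP and whose axes are the tool frame's). Camera axes: x right, y down, z forward; pixel columns grow to the right and rows downward; lengths in mm; the calibration is good to about 2 mm. A picture is of the moment at which its call begins: read the wrist's pose just before it. There is no depth.
- job_done(): hands the job in, once; it reports no verdict.
The state is a dict: "time_s": time; "joint_positions": joint angles; "qvel": joint speeds; "joint_efforts": joint torques, N m; "position": TCP position; "eef_rot": TCP orientation; "wrist_force": force on the tool from outside, world axes, zero at the start; "moment": the same for the moment, N m; "gripper_width": opening from 0.0 (shut) to 1.0 (fully open).
Only numpy, scipy, OpenCV 4.12 (cv2) and the standard library are available. Lean on these libraries where they do the work, as an engineer would, in place of code of your own. Each camera call takes 0.05 s, during which the arm holds its last target. There are 200 camera calls.

## Working session

There is one attempt and no reset: what is moved stays moved. The work goes in short steps, Python scripts to look and compute and a shell command to move; the robot and the scene stay as the last step left them, time stands still between calls to the robot, and variables do not carry over. Pictures are saved under pics/ and viewed, about 8 in all and at most 12, crops included, and the job is handed in when it is done.

```bash
mkdir -p pics
python3 - <<'E'
from rig import sense, read_camera
import cv2,numpy as np
s=sense(); print({k:np.round(v,3).tolist() for k,v in s.items()})
for n in ("top","scene"):
    c=read_camera(n); cv2.imwrite(f"pics/{n}0.png",c["pixels"][:,:,::-1])
    print(n,c["fx"],c["cx"],c["cy"],np.round(c["R"],4).tolist(),np.round(c["t"],1).tolist())
c=read_camera("wrist"); print(np.round(c["mount"],3).tolist(),c["fx"])
E
```

```text
{'time_s': 0.0, 'joint_positions': [-1.245, 0.522, -0.036, 1.6, 0.021, 1.021, -0.113], 'qvel': [-0.001, 0.0, 0.001, 0.002, 0.001, -0.0, 0.0], 'joint_efforts': [-0.0, -92.708, 1.98, -36.993, 0.018, 0.008, 0.0], 'position': [240.882, 576.392, 249.716], 'eef_rot': [0.139, 0.693, -0.139, 0.693], 'wrist_force': [0.484, -0.517, -0.592], 'moment': [0.03, -0.036, 0.018], 'gripper_width': 1.003}
top 479.8795434984814 282.76531723272734 208.24838117027636 [[-0.1784, -0.984, 0.0016], [-0.9569, 0.1731, -0.2332], [0.2291, -0.0432, -0.9724]] [172.6, 602.9, 794.1]
scene 439.87063239591373 278.6938998936394 218.52733675305478 [[-0.2339, 0.9721, -0.0155], [0.7284, 0.1647, -0.665], [-0.6439, -0.1669, -0.7467]] [60.3, -443.0, 1298.0]
[[-0.0, -0.304, 0.953, -123.728], [1.0, -0.0, 0.0, -0.484], [0.0, 0.953, 0.304, -78.372], [0.0, 0.0, 0.0, 1.0]] 348.0251895871707
```

View pics/top0.png

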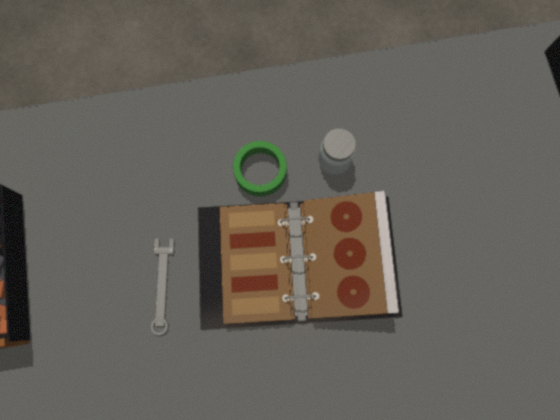

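View pics/scene0.png

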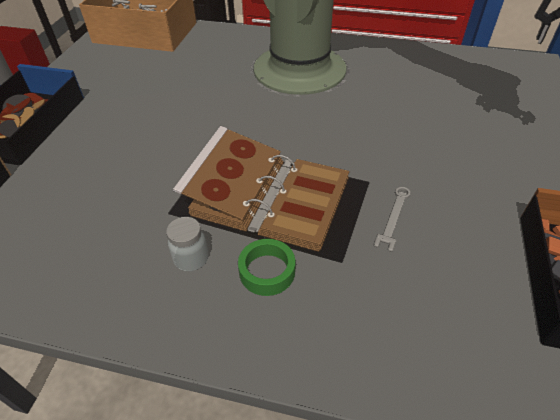

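Top view: spine near column 298, and the white strip of the leaf from (381,193) to (392,312). The scene view shows the leaf raised slightly, with its strip from (225,130) to (180,190). Next I triangulate the strip and cover corners.

```bash
cat > h.py <<'E'
from rig import sense, read_camera
import cv2,numpy as np
from scipy.spatial.transform import Rotation as Ro
def P(c):
    return np.array([[c["fx"],0,c["cx"]],[0,c["fy"],c["cy"]],[0,0,1]])@np.c_[c["R"],c["t"]]
def ray(c,uv):
    R=np.array(c["R"]);d=R.T@np.array([(uv[0]-c["cx"])/c["fx"],(uv[1]-c["cy"])/c["fy"],1]);return -R.T@np.array(c["t"]),d
def onplane(c,uv,z):
    o,d=ray(c,uv);return o+d*(z-o[2])/d[2]
def tri(c1,u1,c2,u2):
    X=cv2.triangulatePoints(P(c1),P(c2),np.array(u1,float).reshape(2,1),np.array(u2,float).reshape(2,1)).ravel();return X[:3]/X[3]
def proj(c,X):
    p=P(c)@np.r_[X,1];return p[:2]/p[2]
def strip(c,box):
    im=c["pixels"].astype(int);x0,y0,x1,y1=box
    m=((im.min(2)>140)&(im.max(2)-im.min(2)<40)).astype(np.uint8);k=np.zeros_like(m);k[y0:y1,x0:x1]=m[y0:y1,x0:x1]
    cs,_=cv2.findContours(k,cv2.RETR_EXTERNAL,cv2.CHAIN_APPROX_NONE);cc=max(cs,key=cv2.contourArea)
    return cv2.contourArea(cc),cv2.minAreaRect(cc),cv2.approxPolyDP(cc,4,True).reshape(-1,2)
E
python3 - <<'E'
from h import *
T=read_camera("top");S=read_camera("scene")
for c,b in((T,(360,180,410,325)),(S,(165,120,235,200))):
    a,r,p=strip(c,b);print(a,r,p.tolist())
# dark cover on left side
for c,b,n in((T,(190,195,225,340),'t'),(S,(320,160,380,265),'s'),(T,(375,185,410,330),'tr')):
    im=c["pixels"].max(2);x0,y0,x1,y1=b;m=np.zeros_like(im);m[y0:y1,x0:x1]=(im[y0:y1,x0:x1]<30)
    cs,_=cv2.findContours(m,cv2.RETR_EXTERNAL,cv2.CHAIN_APPROX_NONE);cc=max(cs,key=cv2.contourArea)
    print(n,cv2.contourArea(cc),cv2.approxPolyDP(cc,3,True).reshape(-1,2).tolist())
a=cv2.resize(T["pixels"][185:335,190:410],None,fx=3.6,fy=3.6,interpolation=cv2.INTER_CUBIC)
b=cv2.resize(S["pixels"][115:275,160:380],None,fx=3.6,fy=3.6,interpolation=cv2.INTER_CUBIC)
cv2.imwrite("pics/a1.png",np.minimum(a.astype(int)*1.5,255)[:,:,::-1])
E
```

```text
1054.0 ((385.7926940917969, 251.6341552734375), (121.80597686767578, 9.82840633392334), 83.6598129272461) [[380, 191], [375, 198], [387, 307], [394, 312]]
559.0 ((199.86000061035156, 159.02001953125), (8.199999809265137, 81.0), 36.869895935058594) [[226, 128], [218, 128], [175, 191], [181, 191]]
t 0.0 [[218, 287]]
s 0.0 [[350, 235]]
tr 0.0 [[381, 315]][ WARN:0@2.227] global loadsave.cpp:1063 imwrite_ Unsupported depth image for selected encoder is fallbacked to CV_8U.
```

View pics/a1.png

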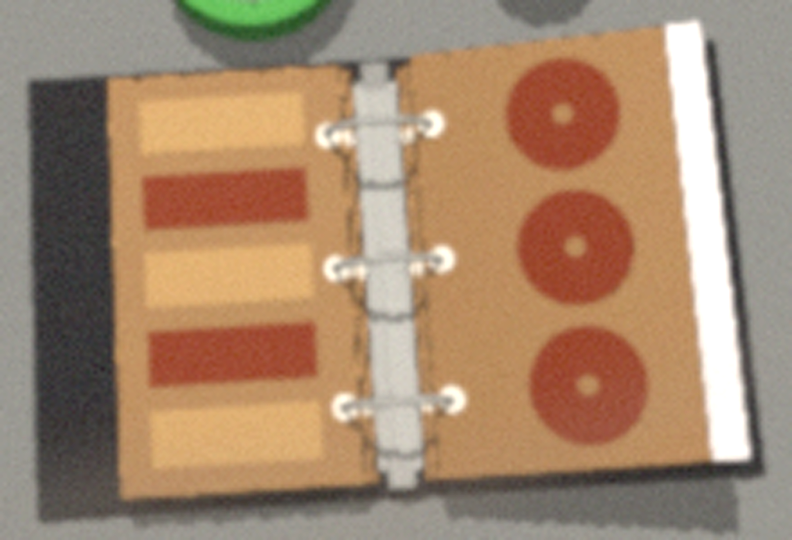

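Run:
```python
from h import *
T=read_camera("top");S=read_camera("scene")
q=[]
for c,b in((T,(360,180,410,325)),(S,(165,120,235,200))):
    im=c["pixels"].astype(int);x0,y0,x1,y1=b
    m=((im.min(2)>120)&(im.max(2)-im.min(2)<45))[y0:y1,x0:x1].astype(np.uint8)
    cs,_=cv2.findContours(m,cv2.RETR_EXTERNAL,cv2.CHAIN_APPROX_NONE);cc=max(cs,key=cv2.contourArea).reshape(-1,2)+[x0,y0]
    r=cv2.minAreaRect(cc);bp=cv2.boxPoints(r);print(r,bp.tolist());q.append(bp)
A=[onplane(T,u,4) for u in((198.3,207.5),(201.4,329.7),(402.2,316.4))]
print(np.round(A,1).tolist())
A=np.array(A);sx=(A[0]-A[1]);print("lens",np.linalg.norm(sx),np.linalg.norm(A[2]-A[1]),"yaw",np.degrees(np.arctan2(sx[1],sx[0])),np.degrees(np.arctan2(*(A[1]-A[2])[[1,0]]))-90,"origin",(A[0]+A[2])/2)
def srt(b): # far end, near end
    return b
t,s=q
# top: far = small row; scene: far = larger row
t=t[np.argsort(t[:,1])]; s=s[np.argsort(-s[:,1])]
ft,nt=sorted(t[:2].tolist()),sorted(t[2:].tolist()) # [inner, outer]
fs,ns=sorted(s[:2].tolist(),reverse=True),sorted(s[2:].tolist(),reverse=True)
for n,a,b in(("far in",ft[0],fs[0]),("far out",ft[1],fs[1]),("near in",nt[0],ns[0]),("near out",nt[1],ns[1])):
    X=tri(T,a,S,b);print(n,np.round(X,1),np.round(proj(T,X)-a,1),np.round(proj(S,X)-b,1))
```

```text
((385.8888244628906, 251.34027099609375), (122.79890441894531, 10.48434829711914), 83.75808715820312) [[374.0019836425781, 190.87477111816406], [384.4241638183594, 189.73484802246094], [397.7756652832031, 311.8057861328125], [387.3534851074219, 312.9456787109375]]
((199.47598266601562, 158.84690856933594), (8.752602577209473, 81.540283203125), 36.0850715637207) [[171.92626953125, 189.2174530029297], [219.95233154296875, 123.32121276855469], [227.02569580078125, 128.4763641357422], [178.9996337890625, 194.3726043701172]]
[[670.6, 221.0, 4.0], [440.9, 247.2, 4.0], [398.3, -121.1, 4.0]]
lens 231.16839830150718 370.7597223152401 yaw -6.520273720285709 -6.594775151295124 origin [534.46818282  49.96666062   4.        ]
far in [ 628.2 -109.3   65.7] [ 0.6 -0.3] [0.8 0.1]
far out [ 624.7 -125.5   73.3] [ 0.1 -0. ] [0.1 0. ]
near in [410.6 -81.8  69.6] [ 0.2 -0.1] [0.2 0. ]
near out [409.6 -97.5  80.5] [ 0.3 -0.2] [0.3 0. ]
```

```bash
cat >> h.py <<'E'
YAW=np.radians(-6.55); O=np.array([534.5,50,0.])
RB=np.array([[np.cos(YAW),-np.sin(YAW),0],[np.sin(YAW),np.cos(YAW),0],[0,0,1.]])
def tob(p): return RB.T@(np.array(p)-O)
def st():
    s=sense();R=Ro.from_quat(s["eef_rot"]).as_matrix()
    print("t",round(s["time_s"],2),"b",np.round(tob(s["position"]),1),"F_b",np.round(RB.T@s["wrist_force"],1),"g",round(s["gripper_width"],2),"tool in b",np.round(RB.T@R,3).tolist());return s,RB.T@R
def leaf():
    pass
def go(b):  # travel in cm along tool axes to reach binder-frame point b
    s,R=st();print("travel",np.round(R.T@(np.array(b,float)-tob(s["position"]))/10,2))
E
python3 - <<'E'
from h import *
s,R=st()
a=np.degrees(np.arctan2(R[1,1],R[0,1]));print("tool y angle in binder",a)
go((0,-205,120))
E
```

```text
t 0.35 b [-351.7  489.7  250.2] F_b [-0.1 -0.4 -0.8] g 1.0 tool in b [[-0.0, 0.278, 0.961], [-0.0, 0.961, -0.278], [-1.0, -0.0, 0.0]]
tool y angle in binder 73.87112656040182
t 0.35 b [-351.7  489.7  250.2] F_b [-0.1 -0.4 -0.8] g 1.0 tool in b [[-0.0, 0.278, 0.961], [-0.0, 0.961, -0.278], [-1.0, -0.0, 0.0]]
travel [ 13.03 -56.96  53.08]
```

```bash
python3 -m pendant '{"travel":[[0,-2,1.9],[0,-4.5,4.2],[0,-7,6.6],[0,-9.6,9],[0,-12.2,11.4],[0,-14.8,13.8],[0,-17.4,16.2],[0,-20,18.6]],"turn":[5,11,17,23,29,35,41,46]}' 0 20
python3 - <<'E'
from h import *
go((0,-205,250)); print(np.round(sense()["joint_positions"],2))
s,R=st();print(np.degrees(np.arctan2(R[1,1],R[0,1])))
E
```

```text
time_s: 1.02
position: [335.7, 318.8, 250.4]
eef_rot: [0.401, 0.583, -0.4, 0.583]
wrist_force: [1.2, 0.1, 0.2]
gripper_width: 0.002
t 1.02 b [-228.1  244.4  250.4] F_b [1.2 0.2 0.2] g 0.0 tool in b [[0.0, 0.887, 0.463], [0.0, 0.463, -0.887], [-1.0, 0.0, -0.0]]
travel [ 2.000e-02 -5.700e-01  5.039e+01]
[-1.05  0.27  0.2   2.02 -0.07  0.86 -0.45]
t 1.02 b [-228.1  244.4  250.4] F_b [1.2 0.2 0.2] g 0.0 tool in b [[0.0, 0.887, 0.463], [0.0, 0.463, -0.887], [-1.0, 0.0, -0.0]]
27.558816925374863
```

```bash
python3 -m pendant '{"travel":[[0,0,3],[0,0,6.5],[0,-0.1,10],[0,-0.2,13.5],[0,-0.3,17],[0,-0.3,20.5],[0,-0.3,24],[0,-0.3,27.5]],"turn":[4,8,12,16,20,24,27,27.5]}'; python3 -m pendant '{"travel":[[0,-1,2.1],[0,-2.1,4.2],[0,-3.3,6.4],[0,-4.4,8.6],[0,-5.6,11],[0,-7,14],[0,-8.7,17],[0,-10.6,20.3]],"turn":[0,0,0,0,0,0,0,0]}'
python3 - <<'E'
from h import *
go((0,-205,250)); print(np.round(sense()["joint_positions"],2))
s,R=st();print(np.degrees(np.arctan2(R[1,1],R[0,1])))
E
```

```text
time_s: 1.68
position: [433.0, 61.5, 250.6]
eef_rot: [0.527, 0.471, -0.527, 0.471]
wrist_force: [1.1, 0.1, 0.8]
gripper_width: -0.0
time_s: 2.35
position: [304.7, -128.0, 250.4]
eef_rot: [0.526, 0.472, -0.526, 0.473]
wrist_force: [0.9, -2.1, 0.3]
gripper_width: 0.002
t 2.35 b [-208.  -203.1  250.4] F_b [ 1.1 -2.   0.3] g 0.0 tool in b [[0.001, 1.0, 0.007], [0.0, 0.007, -1.0], [-1.0, 0.001, -0.0]]
travel [ 0.06 20.8   0.35]
[-0.38  0.02  0.62  2.32 -0.02  0.81  0.15]
t 2.35 b [-208.  -203.1  250.4] F_b [ 1.1 -2.   0.3] g 0.0 tool in b [[0.001, 1.0, 0.007], [0.0, 0.007, -1.0], [-1.0, 0.001, -0.0]]
0.4276061442689551
```

```bash
python3 -m pendant '{"travel":[[0,2,0.3],[0,5,0.3],[0,8,0.3],[0,11,0.3],[0,14,0.3],[0,17,0.3],[0,20,0.3],[0,20.8,0.3]],"turn":[0,0,0,0,0,0,0,0]}'; python3 -m pendant '{"travel":[[3,0,0],[6.5,0,-0.1],[10,0,-0.3],[13.5,0,-0.5],[16.5,0,-0.8],[18.6,0,-1],[19,0,-1],[19,0,-1]],"turn":[0,0,0,0,0,0,0,0]}'
python3 - <<'E'
from h import *
go((0,-177,60)); print(np.round(sense()["joint_positions"],2))
c=read_camera("scene");T=read_camera("top")
a=c["pixels"][90:290,140:400];cv2.imwrite("pics/s2.png",cv2.resize(a,None,fx=3,fy=3)[:,:,::-1])
E
```

```text
time_s: 3.02
position: [515.5, -152.5, 249.9]
eef_rot: [0.526, 0.472, -0.526, 0.473]
wrist_force: [-1.5, 0.7, 0.5]
gripper_width: 0.002
time_s: 3.68
position: [512.4, -142.8, 59.7]
eef_rot: [-0.526, -0.473, 0.527, -0.472]
wrist_force: [-0.6, -0.5, 1.0]
gripper_width: 0.005
t 3.68 b [  -0.  -194.1   59.7] F_b [-0.5 -0.6  1. ] g 0.01 tool in b [[-0.002, 1.0, 0.006], [-0.0, 0.006, -1.0], [-1.0, -0.002, 0.0]]
travel [-0.03  0.01 -1.71]
[-0.11  0.71  0.38  1.99 -0.49  0.53  0.5 ]
```

View pics/s2.png

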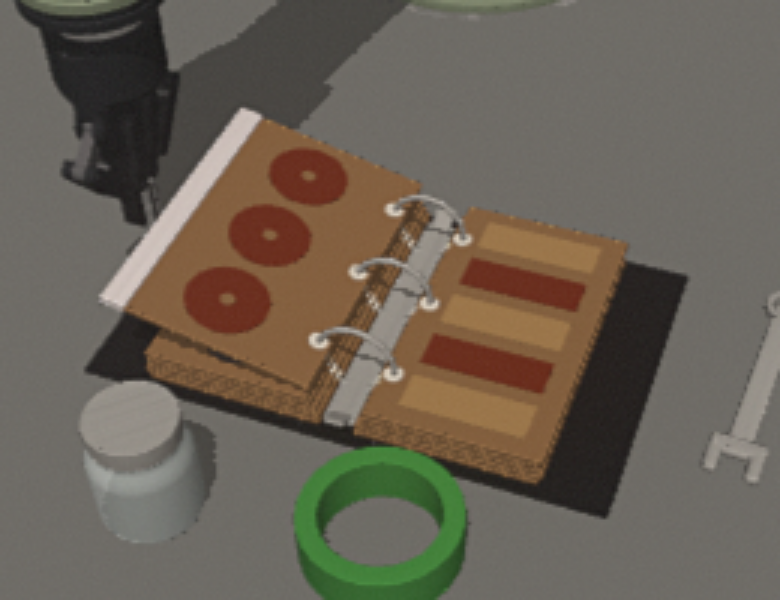

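```bash
python3 -m pendant '{"travel":[[0,0,-0.7],[0,0,-1.4],[0,0,-1.8],[0,0,-2.0],[0,0,-2.2],[-0.2,0,-2.3],[-0.5,0,-2.4],[-0.8,0,-2.5]],"turn":[0,0,0,0,0,0,0,0]}'
python3 - <<'E'
from h import *
st()
T=read_camera("top");S=read_camera("scene")
im=np.hstack([cv2.resize(c["pixels"][y:y+130,x:x+130],None,fx=3,fy=3) for c,x,y in((T,300,190),(S,140,90))])
cv2.imwrite("pics/s3.png",im[:,:,::-1])
E
```

```text
time_s: 4.45
position: [515.9, -121.6, 69.4]
eef_rot: [-0.526, -0.47, 0.528, -0.473]
wrist_force: [-3.1, -27.1, 3.6]
gripper_width: 0.002
t 4.45 b [   1.1 -172.6   69.4] F_b [  0.  -27.3   3.6] g 0.0 tool in b [[0.003, 1.0, 0.003], [-0.005, 0.003, -1.0], [-1.0, 0.003, 0.005]]
```

```bash
python3 -m pendant '{"travel":[[-0.4,0,0],[-0.8,0,0],[-1.2,0,-0.1],[-1.6,0,-0.2],[-2,0,-0.3],[-2.4,0,-0.5],[-2.8,0,-0.7],[-3.2,0,-0.9]],"turn":[0,0,0,0,0,0,0,0]}'
python3 - <<'E'
from h import *
st()
T=read_camera("top");S=read_camera("scene")
im=np.hstack([cv2.resize(c["pixels"][y:y+130,x:x+130],None,fx=3,fy=3) for c,x,y in((T,300,190),(S,140,90))])
cv2.imwrite("pics/s4.png",im[:,:,::-1])
E
```

```text
time_s: 5.22
position: [517.1, -110.1, 101.3]
eef_rot: [-0.526, -0.471, 0.526, -0.473]
wrist_force: [0.4, -12.2, 3.5]
gripper_width: -0.002
t 5.22 b [   1.  -161.1  101.3] F_b [  1.8 -12.    3.5] g -0.0 tool in b [[0.002, 1.0, 0.005], [-0.002, 0.006, -1.0], [-1.0, 0.002, 0.002]]
```

View pics/s4.png

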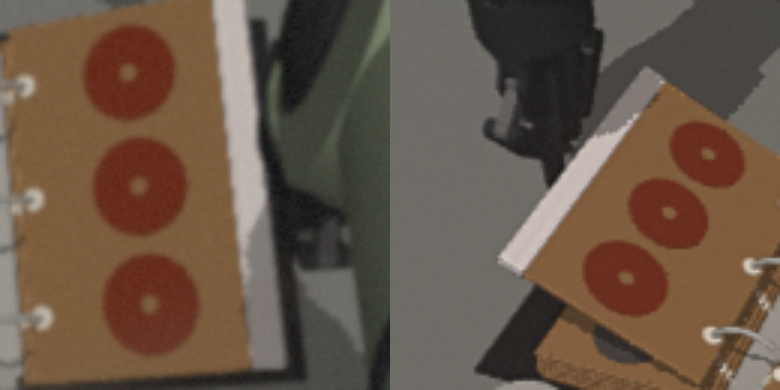

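```bash
python3 -m pendant '{"travel":[[-0.7,0,-0.3],[-1.4,0,-0.7],[-2.1,0,-1.2],[-2.7,0,-1.7],[-3.3,0,-2.2],[-3.9,0,-2.8],[-4.4,0,-3.3],[-4.9,0,-3.8]],"turn":[0,0,0,0,0,0,0,0]}'; python3 -m pendant '{"travel":[[-0.5,0,-0.5],[-1.0,0,-1.1],[-1.4,0,-1.7],[-1.8,0,-2.3],[-2.2,0,-2.9],[-2.5,0,-3.5],[-2.8,0,-4.1],[-3.1,0,-4.7]],"turn":[0,0,0,0,0,0,0,0]}';python3 -c "
from h import *
st()"
```

```text
time_s: 5.98
position: [521.5, -72.6, 150.9]
eef_rot: [0.527, 0.471, -0.526, 0.473]
wrist_force: [0.8, -11.9, 7.9]
gripper_width: 0.003
time_s: 6.65
position: [525.9, -23.8, 180.8]
eef_rot: [0.526, 0.472, -0.526, 0.472]
wrist_force: [1.7, -3.0, -0.5]
gripper_width: 0.0
t 6.65 b [-1.000e-01 -7.430e+01  1.808e+02] F_b [ 2.  -2.8 -0.5] g 0.0 tool in b [[0.0, 1.0, 0.007], [0.0, 0.007, -1.0], [-1.0, 0.0, -0.0]]
```

```bash
python3 -m pendant '{"travel":[[-0.2,0,-0.7],[-0.4,0,-1.5],[-0.6,0,-2.3],[-0.8,0,-3.1],[-0.9,0,-3.9],[-0.9,0,-4.7],[-0.9,0,-5.4],[-0.9,0,-5.9]],"turn":[0,0,0,0,0,0,0,0]}';python3 - <<'E'
from h import *
st()
T=read_camera("top");S=read_camera("scene")
im=np.hstack([cv2.resize(c["pixels"][y:y+190,x:x+190],None,fx=2,fy=2) for c,x,y in((T,210,160),(S,160,70))])
cv2.imwrite("pics/s5.png",im[:,:,::-1])
E
```

```text
time_s: 7.32
position: [532.1, 35.4, 189.1]
eef_rot: [-0.526, -0.473, 0.526, -0.472]
wrist_force: [-0.0, -2.7, 1.8]
gripper_width: 0.003
t 7.32 b [ -0.7 -14.8 189.1] F_b [ 0.3 -2.7  1.8] g 0.0 tool in b [[-0.0, 1.0, 0.007], [0.0, 0.007, -1.0], [-1.0, -0.0, -0.0]]
```

View pics/s5.png

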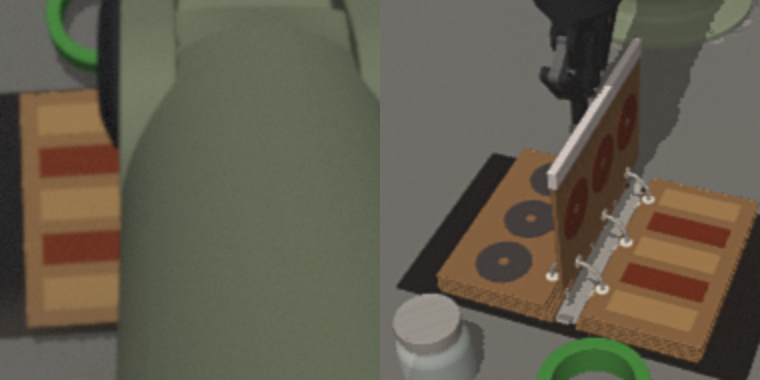

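Leaf is upright, under leaf still flat on the right. Now I back the finger well clear and pause.

```bash
python3 -m pendant '{"travel":[[0,0,0.5],[0,0,1.5],[0,0,3],[0,0,4.5],[0,0,5.5],[0,0,6],[0,0,6],[0,0,6]],"turn":[0,0,0,0,0,0,0,0]}';python3 -m pendant '{"travel":[[0,0,0],[0,0,0],[0,0,0],[0,0,0],[0,0,0],[0,0,0],[0,0,0],[0,0,0]],"turn":[0,0,0,0,0,0,0,0]}';python3 -m pendant '{"travel":[[0,0,0],[0,0,0],[0,0,0],[0,0,0],[0,0,0],[0,0,0],[0,0,0],[0,0,0]],"turn":[0,0,0,0,0,0,0,0]}';python3 - <<'E'
from h import *
st()
S=read_camera("scene")
cv2.imwrite("pics/s6.png",cv2.resize(S["pixels"][70:260,160:380],None,fx=3,fy=3)[:,:,::-1])
# expected strip top corners at angles
for th in (1.45,1.57,1.7):
    print(th,[np.round((proj(S,O+RB@np.array([x,-168*np.cos(th)+o*np.sin(th),34+168*np.sin(th)+o*np.cos(th)]))-[160,70])*3).tolist() for x in(108,-108) for o in(-4,4)])
E
```

```text
time_s: 8.08
position: [525.7, -25.4, 189.3]
eef_rot: [0.526, 0.472, -0.526, 0.472]
wrist_force: [-0.1, -0.5, 0.4]
gripper_width: -0.002
time_s: 8.75
position: [525.7, -25.4, 189.3]
eef_rot: [-0.526, -0.472, 0.526, -0.472]
wrist_force: [-0.6, -0.3, -0.4]
gripper_width: -0.002
time_s: 9.42
position: [525.7, -25.4, 189.3]
eef_rot: [-0.526, -0.472, 0.526, -0.472]
wrist_force: [0.3, -0.1, -0.4]
gripper_width: 0.002
t 9.42 b [ -0.2 -75.9 189.3] F_b [ 0.3 -0.1 -0.4] g 0.0 tool in b [[-0.0, 1.0, 0.006], [-0.0, 0.006, -1.0], [-1.0, -0.0, 0.0]]
1.45 [[214.0, 251.0], [227.0, 252.0], [349.0, 49.0], [360.0, 50.0]]
1.57 [[247.0, 256.0], [260.0, 259.0], [377.0, 53.0], [389.0, 55.0]]
1.7 [[284.0, 266.0], [297.0, 270.0], [409.0, 60.0], [421.0, 63.0]]
```

View pics/s6.png

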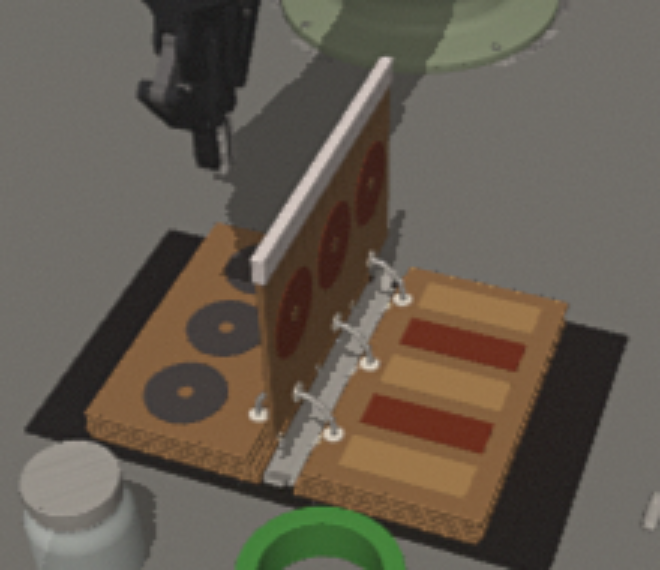

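Free-standing at about 1.59 rad, with the strip's far end at (262,265), the finger clear to its right and the under leaf down. Next I retake it on the right face and push it over.

```bash
python3 -m pendant '{"travel":[[-0.8,0,-1],[-1.6,0,-2.2],[-2.3,0,-3.5],[-2.3,0,-4.8],[-2.3,0,-5.6],[-2.3,0,-6.1],[-2.3,0,-6.6],[-2.3,0,-7.2]],"turn":[0,0,0,0,0,0,0,0]}';python3 -m pendant '{"travel":[[0,0,-0.6],[0.1,0,-1.4],[0.2,0,-2.2],[0.4,0,-3.0],[0.6,0,-3.8],[0.8,0,-4.5],[1.1,0,-5.3],[1.4,0,-6]],"turn":[0,0,0,0,0,0,0,0]}';python3 - <<'E'
from h import *
st()
S=read_camera("scene")
cv2.imwrite("pics/s7.png",cv2.resize(S["pixels"][70:260,160:380],None,fx=3,fy=3)[:,:,::-1])
for th in (1.8,1.9,2.0,2.1):
    print(th,[np.round((proj(S,O+RB@np.array([x,-168*np.cos(th)+o*np.sin(th),34+168*np.sin(th)+o*np.cos(th)]))-[160,70])*3).tolist() for x in(108,-108) for o in(-4,4)])
E
```

```text
time_s: 10.13
position: [533.2, 45.7, 211.9]
eef_rot: [-0.526, -0.472, 0.527, -0.472]
wrist_force: [-0.4, -1.7, -1.0]
gripper_width: -0.001
time_s: 10.8
position: [540.1, 106.8, 198.0]
eef_rot: [0.526, 0.472, -0.526, 0.472]
wrist_force: [1.2, -0.5, 0.5]
gripper_width: 0.002
t 10.8 b [ -0.9  57.1 198. ] F_b [ 1.3 -0.4  0.5] g 0.0 tool in b [[0.0, 1.0, 0.007], [0.0, 0.007, -1.0], [-1.0, 0.0, -0.0]]
1.8 [[312.0, 276.0], [325.0, 281.0], [433.0, 68.0], [445.0, 72.0]]
1.9 [[340.0, 288.0], [353.0, 295.0], [457.0, 78.0], [468.0, 84.0]]
2.0 [[367.0, 302.0], [380.0, 310.0], [480.0, 90.0], [490.0, 97.0]]
2.1 [[393.0, 319.0], [405.0, 327.0], [501.0, 104.0], [511.0, 112.0]]
```

View pics/s7.png

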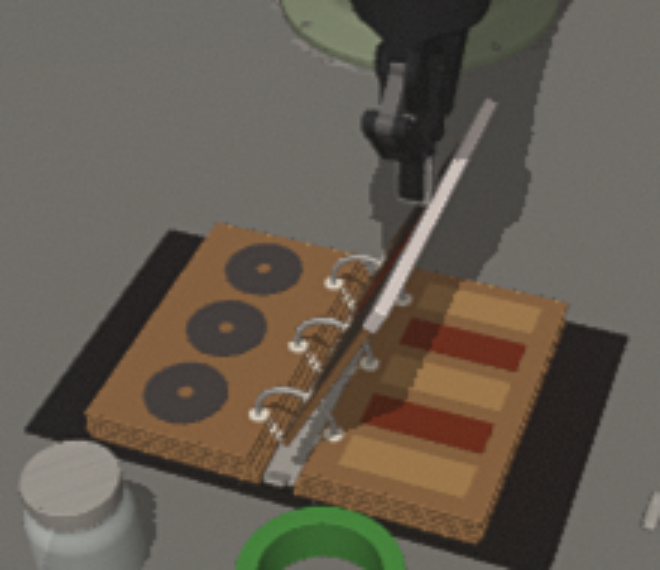

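```bash
python3 -m pendant '{"travel":[[0.3,0,-0.7],[0.7,0,-1.4],[1.1,0,-2.1],[1.6,0,-2.8],[2.1,0,-3.4],[2.6,0,-4],[3.1,0,-4.6],[3.7,0,-5.2]],"turn":[0,0,0,0,0,0,0,0]}';python3 -m pendant '{"travel":[[0.6,0,-0.5],[1.2,0,-1],[1.9,0,-1.4],[2.6,0,-1.9],[3.3,0,-2.3],[4,0,-2.6],[4.7,0,-2.9],[5.5,0,-3.2]],"turn":[0,0,0,0,0,0,0,0]}';python3 - <<'E'
from h import *
st()
S=read_camera("scene")
cv2.imwrite("pics/s8.png",cv2.resize(S["pixels"][70:260,160:400],None,fx=3,fy=3)[:,:,::-1])
for th in (2.7,2.8,2.9):
    print(th,[np.round((proj(S,O+RB@np.array([x,-168*np.cos(th)+o*np.sin(th),34+168*np.sin(th)+o*np.cos(th)]))-[160,70])*3).tolist() for x in(108,-108) for o in(-4,4)])
E
```

```text
time_s: 11.52
position: [545.6, 158.0, 160.8]
eef_rot: [-0.526, -0.472, 0.526, -0.472]
wrist_force: [1.5, -1.8, -0.1]
gripper_width: 0.003
time_s: 12.18
position: [548.9, 189.7, 105.6]
eef_rot: [0.526, 0.472, -0.526, 0.472]
wrist_force: [-0.1, 0.7, 1.2]
gripper_width: 0.001
t 12.18 b [ -1.6 140.4 105.6] F_b [-0.2  0.7  1.2] g 0.0 tool in b [[-0.0, 1.0, 0.006], [0.0, 0.006, -1.0], [-1.0, -0.0, -0.0]]
2.7 [[505.0, 437.0], [510.0, 447.0], [592.0, 214.0], [596.0, 223.0]]
2.8 [[515.0, 457.0], [518.0, 467.0], [599.0, 233.0], [602.0, 243.0]]
2.9 [[521.0, 477.0], [523.0, 487.0], [604.0, 253.0], [605.0, 262.0]]
```

View pics/s8.png

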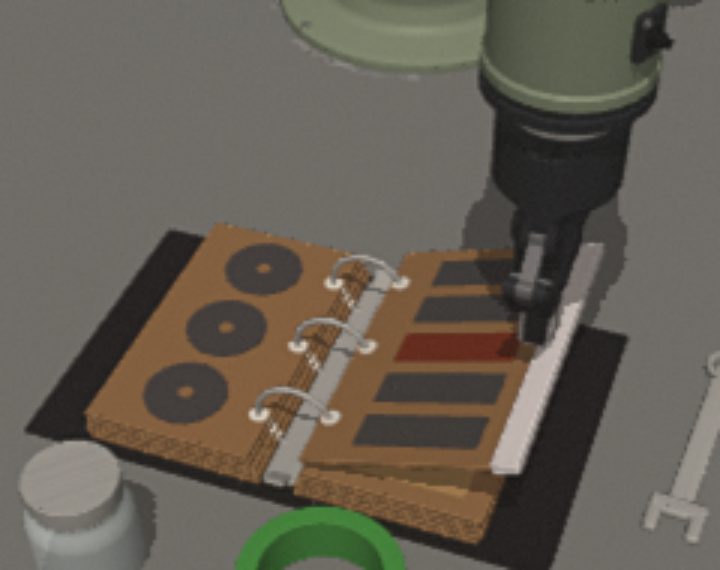

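```bash
python3 -m pendant '{"travel":[[0.6,0,-0.2],[1.1,0,-0.4],[1.5,0,-0.5],[1.9,0,-0.6],[2.3,0,-0.7],[2.6,0,-0.8],[2.9,0,-0.8],[3.2,0,-0.9]],"turn":[0,0,0,0,0,0,0,0]}';python3 -m pendant '{"travel":[[0.3,0,0],[0.6,0,-0.1],[0.9,0,-0.1],[1.2,0,-0.2],[1.5,0,-0.2],[1.7,0,-0.2],[1.8,0,-0.2],[1.9,0,-0.2]],"turn":[0,0,0,0,0,0,0,0]}';python3 -c "
from h import *
st()"
```

```text
time_s: 12.9
position: [550.0, 198.3, 74.1]
eef_rot: [0.526, 0.472, -0.526, 0.472]
wrist_force: [0.2, -0.5, 0.7]
gripper_width: 0.005
time_s: 13.57
position: [550.4, 200.4, 56.4]
eef_rot: [0.527, 0.472, -0.526, 0.472]
wrist_force: [-11.2, -2.9, 43.6]
gripper_width: -0.001
t 13.57 b [ -1.4 151.3  56.4] F_b [-10.8  -4.1  43.6] g -0.0 tool in b [[0.0, 1.0, 0.006], [0.001, 0.006, -1.0], [-1.0, 0.0, -0.001]]
```

Flat stop reached: the tip is at 37.4 mm, the force is 44 N. Now I release and withdraw.

```bash
python3 -m pendant '{"travel":[[-0.2,0,0],[-0.5,0,0],[-1.5,0,0],[-3.5,0,0],[-6,0,0],[-9,0,0],[-12,0,0],[-15,0,0]],"turn":[0,0,0,0,0,0,0,0]}';python3 -m pendant '{"travel":[[0,-1,-1],[-1,-3,-3],[-2,-5,-5],[-3,-7.5,-7],[-3,-10,-9],[-3,-12.5,-11],[-3,-15,-13],[-3,-16,-15]],"turn":[0,0,0,0,0,0,0,0]}';python3 -m pendant '{"travel":[[0,0,-2],[0,0,-4],[0,0,-6],[0,0,-8],[0,0,-9],[0,0,-10],[0,0,-10],[0,0,-10]],"turn":[0,0,0,0,0,0,0,0]}';python3 - <<'E'
from h import *
st()
T=read_camera("top");S=read_camera("scene")
im=np.hstack([cv2.resize(S["pixels"][100:290,160:420],None,fx=1.9,fy=1.9),cv2.resize(T["pixels"][140:330,150:410],None,fx=1.0,fy=1.9)])
im=np.vstack([cv2.resize(S["pixels"][110:280,150:430],None,fx=1.9,fy=1.9),cv2.resize(T["pixels"][125:335,140:420],(532,277))]) 
cv2.imwrite("pics/s9.png",im[:,:,::-1])
for c,n in((S,'S'),(T,'T')):
  for th in (3.04,3.1416):
    print(n,th,[np.round((proj(c,O+RB@np.array([x,-168*np.cos(th)+o*np.sin(th),34+168*np.sin(th)+o*np.cos(th)]))),1).tolist() for x in(108,-108) for o in(-4,)])
b=(300,110,400,270)
a,r,p=strip(S,b);print(a,p.tolist(),cv2.boxPoints(r).round(1).tolist())
a,r,p=strip(T,(185,190,230,340));print(a,p.tolist(),cv2.boxPoints(r).round(1).tolist())
E
```

```text
time_s: 14.23
position: [549.9, 200.0, 207.2]
eef_rot: [-0.526, -0.472, 0.526, -0.472]
wrist_force: [-0.2, 0.4, 0.2]
gripper_width: -0.001
time_s: 14.9
position: [404.1, 368.0, 235.8]
eef_rot: [-0.526, -0.473, 0.526, -0.472]
wrist_force: [0.5, 1.2, 1.0]
gripper_width: 0.001
time_s: 15.57
position: [418.1, 465.4, 235.3]
eef_rot: [-0.526, -0.472, 0.526, -0.472]
wrist_force: [-0.6, -0.3, -0.4]
gripper_width: -0.003
t 15.57 b [-163.   399.4  235.3] F_b [-0.6 -0.4 -0.4] g -0.0 tool in b [[0.0, 1.0, 0.006], [-0.001, 0.006, -1.0], [-1.0, 0.0, 0.001]]
S 3.04 [[335.2, 238.0], [362.1, 163.3]]
S 3.1416 [[335.1, 244.0], [361.7, 169.4]]
T 3.04 [[203.9, 204.4], [207.2, 324.9]]
T 3.1416 [[204.6, 206.6], [207.9, 325.0]]
613.0 [[360, 170], [353, 171], [327, 239], [332, 246]] [[325.29998779296875, 243.60000610351562], [353.0, 167.5], [361.70001220703125, 170.60000610351562], [334.0, 246.6999969482422]]
964.5 [[207, 206], [208, 322], [215, 323], [213, 206]] [[204.5, 206.10000610351562], [213.89999389648438, 205.8000030517578], [216.8000030517578, 323.0], [207.39999389648438, 323.20001220703125]]
```

View pics/s9.png

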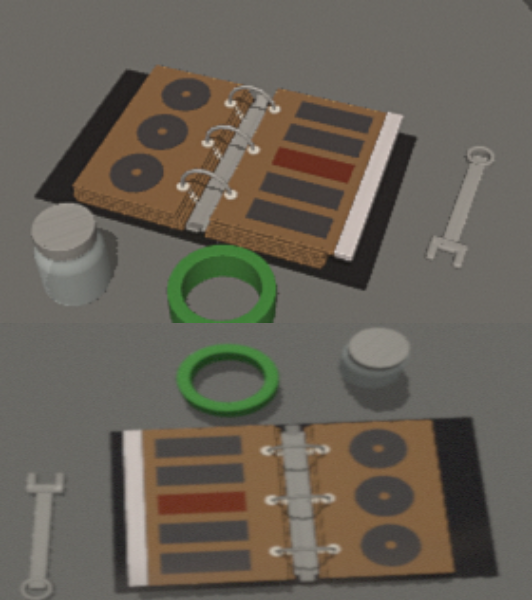

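```bash
python3 -c "
from rig import job_done; print(job_done())"
```

```text
the job is handed in; nothing more can be done
None
```

The wide leaf is turned over and lies flat on the left with the cut strips showing. I handed the job in at about 15.7 s on the robot's clock.

- **Raising:** I pushed up the thick edge with the closed fingers, following its arc, until the leaf stood at about 1.59 rad. The force peaked at about 27 N when the fingers first pressed the edge.
- **Letting go:** I moved the fingers about 6 cm clear and left the leaf standing freely for over a second.
- **Laying over:** I took it again on its right face and eased it over, slowing to about 0.02–0.04 m/s at the end. I then pressed it down until it stopped, with the fingertip at 37.4 mm against an expected 38 mm.

**Last checks:**
- In both camera views the strip's outer corners lay within about 3 pixels of where they should be for a fully flat leaf.
- The under leaf is still on the right, and the jar, tape roll and wrench look undisturbed.
- The arm stood clear of everything, with close to zero wrist force.

The final press read 44 N at the wrist, more than I had planned. It came from the fingertips, not the arm or gripper body. That is well under the 120 N wrist limit, but I had no separate reading for the 40 N limit on the arm and gripper body. No other check failed or disagreed.

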